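# Refill the basket shelf in reverse order

## Task

The sippy cup, glass baby bottle, steel tumbler and lidded food pot stand dry in a row on the cork mats of the drainer board. Move all four into the white basket shelf beside it in reverse order, one to a bay (the thing at one end of the drainer goes into the bay at the opposite end of the basket, and so on along the row), so that they are handed out from the other side. Stand each one upright in the middle of its bay, never tipping any over on the way, and let go.

Things in the scene. Friction and masses are not known exactly. Their poses are not given: they have to be found in the camera images.
- sippy_mid (a point): sunflower-yellow plastic sippy cup with a folded flip-top spout and small white hinge pin on its lid; round body 60 mm across (lid 62 mm), 86 mm high. The point is at its centre, 43 mm above its foot; z is up along its axis. 100 g.
- bottle_mid (a point): empty clear-glass baby bottle, round, 52 mm across, with a white plastic collar 40 mm across on top; 92 mm high. Straight-sided glass up to 62 mm above its foot, then it narrows. The point is at its centre, 46 mm above its foot; z is up. 130 g.
- tumbler_mid (a point): plain steel tumbler, open at the top, almost straight, 57 mm across, 68 mm high, wall 3 mm. The point is at its centre, 34 mm above its foot; z is up. 90 g.
- pot_mid (a point): white plastic food pot with a flat steel lid that stays on it and a black knob on top; round, 60 mm across (lid 61 mm), 66 mm to the lid's top, 78 mm with the knob. The point is at its centre, 39 mm above its foot; z is up. 120 g.
- drainer: rack to empty: fixed grey drainer board, 112 x 470 mm, top 8 mm above the counter, lips 14 mm high on its long sides. Four places at y = +144, +48, -48, -144 mm of its frame, x = 0. Origin on its underside below the row's middle (the board reaches 270 mm to +y); y along the row (roughly the robot's left), z up. A loose steel lid at its +y end stays. Either rack may be nearer the robot.
- basket: rack to fill: fixed white basket shelf, 126 x 396 mm, two end hooks 63 mm high, a spare spout clipped outside its +y end. Above the counter: floor 14 mm, dividers 23 mm, walls 28 mm. Four bays, 92 mm along the row by 118 mm, centred at y = +144, +48, -48, -144 mm of its frame, x = 0. Origin on the counter under its centre; y along the row, within 0.2 rad of the drainer's y; z up.
- mat_sippy: fixed round cork mat on the drainer, 86 mm across, 4 mm thick, its top 12 mm above the counter, under the sippy cup at the start; it stays in place and marks where that thing stood in the row. Origin at the centre of its underside, z up.
- mat_bottle: fixed round cork mat on the drainer, 86 mm across, 4 mm thick, its top 12 mm above the counter, under the baby bottle at the start; it stays in place and marks where that thing stood in the row. Origin at the centre of its underside, z up.
- mat_tumbler: fixed round cork mat on the drainer, 86 mm across, 4 mm thick, its top 12 mm above the counter, under the tumbler at the start; it stays in place and marks where that thing stood in the row. Origin at the centre of its underside, z up.
- mat_pot: fixed round cork mat on the drainer, 86 mm across, 4 mm thick, its top 12 mm above the counter, under the food pot at the start; it stays in place and marks where that thing stood in the row. Origin at the centre of its underside, z up.

How it is judged (in metres and radians):
At the end, for the whole second after the job is handed in: Each thing stands upright (within 0.12 rad) on the basket floor (6 mm), at rest, its centre within 15 mm of its bay centre along and across the row; the thing whose mat is at drainer y = +144, +48, -48, -144 mm is in the basket bay at y = -144, -48, +48, +144 mm (((y of mat_sippy in the frame of drainer between 0.114 and 0.174 m and y of sippy_mid in the frame of basket between -0.159 and -0.129 m) or (y of mat_sippy in the frame of drainer between 0.018 and 0.078 m and y of sippy_mid in the frame of basket between -0.063 and -0.033 m) or (y of mat_sippy in the frame of drainer between -0.078 and -0.018 m and y of sippy_mid in the frame of basket between 0.033 and 0.063 m) or (y of mat_sippy in the frame of drainer between -0.174 and -0.114 m and y of sippy_mid in the frame of basket between 0.129 and 0.159 m)) and x of sippy_mid in the frame of basket between -0.015 and 0.015 m and z of sippy_mid in the frame of basket between 0.051 and 0.063 m and angle between each of sippy_mid, bottle_mid, tumbler_mid, pot_mid's own z axis and vertical below 0.12 rad and linear speed of each of sippy, bottle, tumbler, pot below 0.02 m/s and ((y of mat_bottle in the frame of drainer between 0.114 and 0.174 m and y of bottle_mid in the frame of basket between -0.159 and -0.129 m) or (y of mat_bottle in the frame of drainer between 0.018 and 0.078 m and y of bottle_mid in the frame of basket between -0.063 and -0.033 m) or (y of mat_bottle in the frame of drainer between -0.078 and -0.018 m and y of bottle_mid in the frame of basket between 0.033 and 0.063 m) or (y of mat_bottle in the frame of drainer between -0.174 and -0.114 m and y of bottle_mid in the frame of basket between 0.129 and 0.159 m)) and x of bottle_mid in the frame of basket between -0.015 and 0.015 m and z of bottle_mid in the frame of basket between 0.054 and 0.066 m and ((y of mat_tumbler in the frame of drainer between 0.114 and 0.174 m and y of tumbler_mid in the frame of basket between -0.159 and -0.129 m) or (y of mat_tumbler in the frame of drainer between 0.018 and 0.078 m and y of tumbler_mid in the frame of basket between -0.063 and -0.033 m) or (y of mat_tumbler in the frame of drainer between -0.078 and -0.018 m and y of tumbler_mid in the frame of basket between 0.033 and 0.063 m) or (y of mat_tumbler in the frame of drainer between -0.174 and -0.114 m and y of tumbler_mid in the frame of basket between 0.129 and 0.159 m)) and x of tumbler_mid in the frame of basket between -0.015 and 0.015 m and z of tumbler_mid in the frame of basket between 0.042 and 0.054 m and ((y of mat_pot in the frame of drainer between 0.114 and 0.174 m and y of pot_mid in the frame of basket between -0.159 and -0.129 m) or (y of mat_pot in the frame of drainer between 0.018 and 0.078 m and y of pot_mid in the frame of basket between -0.063 and -0.033 m) or (y of mat_pot in the frame of drainer between -0.078 and -0.018 m and y of pot_mid in the frame of basket between 0.033 and 0.063 m) or (y of mat_pot in the frame of drainer between -0.174 and -0.114 m and y of pot_mid in the frame of basket between 0.129 and 0.159 m)) and x of pot_mid in the frame of basket between -0.015 and 0.015 m and z of pot_mid in the frame of basket between 0.047 and 0.059 m); the robot touches nothing.
It fails at once if a thing is tipped over (angle between any of sippy_mid, bottle_mid, tumbler_mid, pot_mid's own z axis and vertical above 0.8 rad).
It also fails if it takes over 104 s, if anything falls off the work surface, if the arm or the gripper's body presses on something with over 40 N, if the wrist force passes 120 N, or if a joint passes its speed limit or range.

## Robot

A 6-joint arm with a two-finger parallel gripper is mounted at the origin on the work surface. World frame = base frame: x ahead of the robot, y to its left, z up, the work surface at z = 0. Lengths are in mm, angles in rad, forces in N, time in s.
With the tool pointing down it reaches from about 400 to 925 mm from the base axis. Payload 12.5 kg.
Tool frame: the origin (TCP) lies on the centre line of the jaws, within the pads' length; the fingertips stand 14 mm ahead of it and the grasp point (between the pads) lies 5 mm behind it; z points along the fingers, x is the direction in which the jaws open and shut, and the axes are right-handed (so a half turn about z gives the same grasp; the last joint's range is limited). The gripper opens to 95 mm and grips with 3 to 60 N. Pads are 20 mm wide; open, the fingers measure 119 mm over their backs; the gripper's body (75 mm by 180 mm) begins 59 mm behind the grasp point.
Start: joints at [-1.275, 0.491, 1.559, -0, 1.092, -0.106], TCP at [244.446, -575.232, 228.661] pointing down, gripper open.
Joint ranges: [-3.1, 3.1], [-0.84, 2.19], [0.05, 2.79], [-1.13, 4.28], [0.06, 2.93], [-2.69, 2.69]. Speed limits (rad/s): [2.22, 2.22, 2.79, 3.14, 3.14, 3.14].

## Interface

Orientations are given as [roll, pitch, yaw] about the fixed x, y, z axes, in that order (R = Rz(yaw) Ry(pitch) Rx(roll)).
In Python, from cell import state, read_camera, job_done gives the robot as it stands.
- The arm moves only by the shell command python3 -m handwheel 'ROWS'. ROWS is JSON, a list of rows, each an object of numbers: "hand": the finger opening in m, from 0 to 0.0951; "x", "y", "z": the shift along the world's x, y, z in m; "spin": the turn about the world's z in units of 5 degrees (1.0 is 5 degrees). In form: [{"hand": .., "x": .., "y": .., "z": .., "spin": ..}, ...]. A call has 1 to 20 rows; each row is the pose to reach, as a shift and turn from the pose commanded when the call began; what a row does not reach only later rows make up. A row lasts 1/12 s, in which the tool goes at most 41.7 mm and 7.16 degrees, less where a joint would pass 70% of its speed; a pose out of reach is approached as far as the arm can. A call with a gripper value outside its range is refused whole. The fingers move at their own pace and stop on an object; the grip force is fixed at half the most. Time passes only in rows, so rows that repeat a pose let the fingers close. It gives the time, the measured TCP pose, the force and the opening at its end, in the units of the state.
- state(): the state, without advancing time (a new reading comes with each control period).
- read_camera(name): name is "side" or "top"; returns a dict with "img" (384x512x3 uint8, red, green, blue), "fx", "fy", "cx", "cy" (pixels), "T" (4x4, takes a point from camera to world coordinates). Camera axes: x right, y down, z forward; pixel columns grow to the right and rows downward; lengths in mm; the calibration is good to about 2 mm. A picture is of the moment at which its call begins. There is no depth.
- job_done(): hands the job in, once; it reports no verdict.
The state is a dict: "t": time; "joints": joint angles; "qvel": joint speeds; "tau": joint torques, N m; "eef_pos": TCP position; "tcp_rot": TCP orientation; "ft_force": force on the tool from outside, world axes, zero at the start; "moment": the same for the moment, N m; "opening": opening from 0.0 (shut) to 1.0 (fully open).
Only numpy, scipy, OpenCV 4.12 (cv2) and the standard library are available. Lean on these libraries where they do the work, as an engineer would, in place of code of your own. Each camera call takes 0.05 s, during which the arm holds its last target. There are 200 camera calls.

## Working session

There is one attempt and no reset: what is moved stays moved. The work goes in short steps, Python scripts to look and compute and a shell command to move; the robot and the scene stay as the last step left them, time stands still between calls to the robot, and variables do not carry over. Pictures are saved under pics/ and viewed, about 12 in all and at most 16, crops included, and the job is handed in when it is done.

```bash
mkdir -p pics
python3 - <<'E'
from cell import *
import cv2,numpy as np
s=state();print(s['t'],s['eef_pos'],s['tcp_rot'],s['opening'])
for n in('top','side'):
    c=read_camera(n);cv2.imwrite(f'pics/{n}0.png',cv2.cvtColor(c['img'],cv2.COLOR_RGB2BGR));print(n,c['fx'],c['fy'],c['cx'],c['cy'],np.round(c['T'],3).tolist())
E
```

```text
0.0 [ 244.36698045 -574.99939742  228.06855892] [-3.14146676e+00  1.08718611e-03 -1.16900619e+00] 0.9993088294775895
top 373.95747720252757 373.95747720252757 254.9065792465084 189.20979742333472 [[-0.0, -0.998, 0.071, 484.408], [-1.0, 0.0, 0.002, -7.984], [-0.002, -0.071, -0.998, 853.689], [0.0, 0.0, 0.0, 1.0]]
side 397.54800790429243 397.54800790429243 251.44313574168197 192.76963690113675 [[0.898, -0.321, 0.299, 329.668], [-0.439, -0.635, 0.636, -447.525], [-0.014, -0.703, -0.711, 563.614], [0.0, 0.0, 0.0, 1.0]]
```

View pics/top0.png

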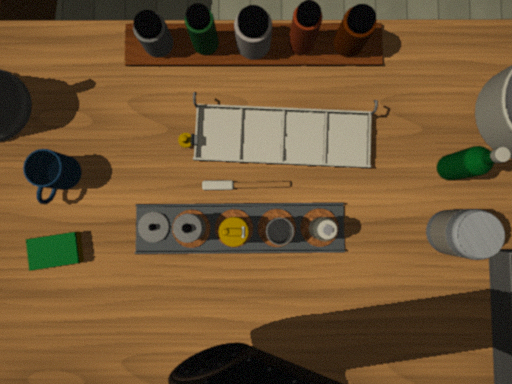

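View pics/side0.png

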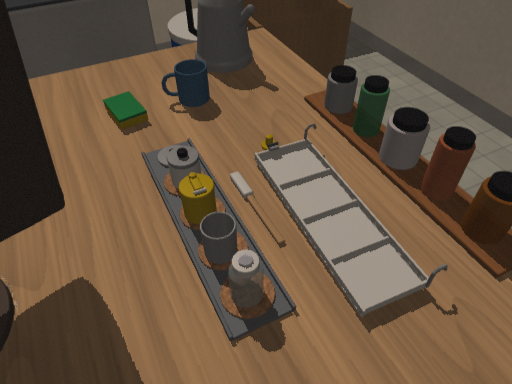

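Top view: +y is to the left. Along the row from +y come the loose lid (154,227), pot (188,228), sippy (234,231), tumbler (280,230) and bottle (322,230). The basket spans about (196..373, 105..167). I'll take an enlarged crop for accurate points.

```bash
cat > h.py <<'E'
from cell import *
import cv2,numpy as np
def proj(c,uv,z):
    uv=np.atleast_2d(uv).astype(float)
    d=np.c_[(uv[:,0]-c['cx'])/c['fx'],(uv[:,1]-c['cy'])/c['fy'],np.ones(len(uv))]
    T=np.array(c['T']);d=d@T[:3,:3].T;o=T[:3,3]
    return o+d*((z-o[2])/d[:,2])[:,None]
def crop(c,u0,v0,u1,v1,k,name):
    im=cv2.resize(c['img'][v0:v1,u0:u1],None,fx=k,fy=k,interpolation=cv2.INTER_CUBIC)
    cv2.imwrite('pics/'+name,cv2.cvtColor(im,cv2.COLOR_RGB2BGR))
E
python3 - <<'E'
from h import *
c=read_camera('top');crop(c,126,92,392,260,3,'t1.png')
im=c['img'];hsv=cv2.cvtColor(im,cv2.COLOR_RGB2HSV)
m=((hsv[...,1]<60)&(hsv[...,2]>95)).astype('u1')
m[:95]=0;m[172:]=0;m[:,:194]=0;m[:,376:]=0
m=cv2.morphologyEx(m,cv2.MORPH_CLOSE,np.ones((7,7)));m=cv2.morphologyEx(m,cv2.MORPH_OPEN,np.ones((9,9)))
k=max(cv2.findContours(m,0,1)[0],key=cv2.contourArea)
for z in(0,28):
    P=proj(c,k[:,0],z)[:,:2].astype('f4');print(z,cv2.minAreaRect(P))
E
```

```text
0 ((669.6427001953125, -71.07124328613281), (404.04473876953125, 130.6957244873047), 87.49273681640625)
28 ((663.5672607421875, -69.00204467773438), (390.79254150390625, 126.4090347290039), 87.49272155761719)
```

View pics/t1.png

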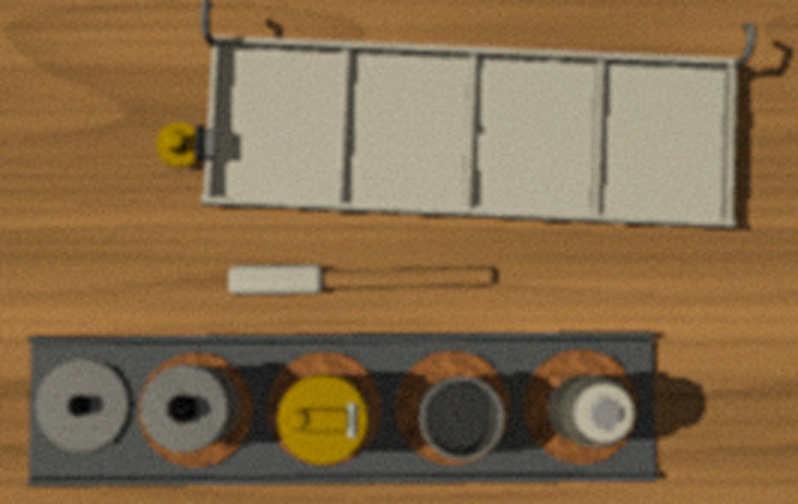

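The crop shows the four wall-top corners (213,41), (737,62), (735,225), (204,203) and the object tops: pot (184,408), sippy (322,420), tumbler (461,419), bottle (604,413). The spare spout at the basket's left end (180,145) confirms that end is +y.

Run:
```python
from h import *
c=read_camera('top')
f=lambda p:np.array(p)/3+np.array([126,92])-0.33
B=proj(c,f([(213,41),(737,62),(735,225),(204,203)]),28)[:,:2]
print('basket',B.round(1).tolist(),B.mean(0).round(1))
print('len',[round(float(np.linalg.norm(B[i]-B[(i+1)%4])),1) for i in range(4)])
e=B[0]+B[3]-B[1]-B[2];e/=np.linalg.norm(e);print('y axis',e,'yaw deg',np.degrees(np.arctan2(-e[0],e[1])))
for n,y in zip(('pot','sippy','tumbler','bottle'),(-144,-48,48,144)):print(n,'bay',(B.mean(0)+e*y).round(1))
D=proj(c,f([(31,338),(656,333),(656,482),(30,484)]),14)[:,:2];print('drainer',D.round(1).tolist())
M=proj(c,f([(195,409),(322,408),(452,408),(580,408)]),12)[:,:2];print('mats',M.round(1).tolist())
for n,p,z in(('pot',(184,408),78),('sippy',(322,420),98),('tumbler',(461,419),80),('bottle',(604,413),104)):print(n,proj(c,f([p]),z)[0].round(1))
s=state();print(s['t'],s['eef_pos'],s['tcp_rot'])
```

```text
basket [[732.0, 124.5], [715.7, -267.8], [592.9, -263.7], [609.5, 129.9]] [662.5 -69.3]
len [392.7, 122.9, 393.9, 122.6]
y axis [0.04183059 0.99912472] yaw deg -2.3974159306204754
pot bay [ 656.5 -213.1]
sippy bay [ 660.5 -117.2]
tumbler bay [664.5 -21.3]
bottle bay [668.5  74.6]
drainer [[509.8, 260.6], [513.4, -207.1], [403.0, -205.2], [401.5, 259.0]]
mats [[456.8, 137.5], [457.5, 42.7], [457.5, -54.4], [457.5, -149.9]]
pot [459.7 133.7  78. ]
sippy [452.3  37.5  98. ]
tumbler [452.2 -56.8  80. ]
bottle [ 457.1 -150.3  104. ]
0.2 [ 244.42404904 -575.08876263  228.29453905] [-3.14151492e+00  6.12990251e-04 -1.16897432e+00]
```

Lengths check out (393×123 against 396×126, and mats 95–97 mm apart). I'll start with the bottle, jaws along world x, moving above it first.

```bash
python3 -m handwheel '[{"x":0.213,"y":0.425,"z":0,"spin":13.4,"hand":0.095},{"x":0.213,"y":0.425,"z":0,"spin":13.4,"hand":0.095},{"x":0.213,"y":0.425,"z":0,"spin":13.4,"hand":0.095},{"x":0.213,"y":0.425,"z":0,"spin":13.4,"hand":0.095},{"x":0.213,"y":0.425,"z":0,"spin":13.4,"hand":0.095},{"x":0.213,"y":0.425,"z":0,"spin":13.4,"hand":0.095},{"x":0.213,"y":0.425,"z":0,"spin":13.4,"hand":0.095},{"x":0.213,"y":0.425,"z":0,"spin":13.4,"hand":0.095},{"x":0.213,"y":0.425,"z":0,"spin":13.4,"hand":0.095},{"x":0.213,"y":0.425,"z":0,"spin":13.4,"hand":0.095},{"x":0.213,"y":0.425,"z":0,"spin":13.4,"hand":0.095},{"x":0.213,"y":0.425,"z":0,"spin":13.4,"hand":0.095},{"x":0.213,"y":0.425,"z":0,"spin":13.4,"hand":0.095},{"x":0.213,"y":0.425,"z":0,"spin":13.4,"hand":0.095},{"x":0.213,"y":0.425,"z":0,"spin":13.4,"hand":0.095},{"x":0.213,"y":0.425,"z":0,"spin":13.4,"hand":0.095}]'
python3 - <<'E'
from h import *
c=read_camera('side');cv2.imwrite('pics/s1.png',cv2.cvtColor(c['img'],cv2.COLOR_RGB2BGR))
E
```

```text
t: 1.53
eef_pos: [457.1, -151.1, 228.6]
tcp_rot: [3.142, 0.0, -0.001]
ft_force: [-0.3, 0.6, -1.0]
opening: 1.0
```

View pics/s1.png

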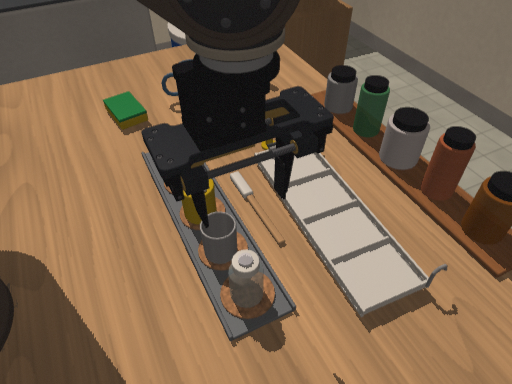

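The side view shows the open jaws centred over the bottle (245,275), jaws across the row. Next I descend and grip.

```bash
python3 -m handwheel '[{"z":-0.04,"hand":0.095},{"z":-0.08,"hand":0.095},{"z":-0.11,"hand":0.095},{"z":-0.14,"hand":0.095},{"z":-0.16,"hand":0.095},{"z":-0.18,"hand":0.095},{"z":-0.18,"hand":0.095},{"z":-0.18,"hand":0.04},{"z":-0.18,"hand":0.04},{"z":-0.18,"hand":0.04},{"z":-0.18,"hand":0.04},{"z":-0.18,"hand":0.04},{"z":-0.18,"hand":0.04},{"z":-0.18,"hand":0.04},{"z":-0.18,"hand":0.04},{"z":-0.18,"hand":0.04}]'
```

```text
invalid input
```

```bash
python3 -m handwheel '[{"x":0,"y":0,"spin":0,"z":-0.04,"hand":0.095},{"x":0,"y":0,"spin":0,"z":-0.08,"hand":0.095},{"x":0,"y":0,"spin":0,"z":-0.11,"hand":0.095},{"x":0,"y":0,"spin":0,"z":-0.14,"hand":0.095},{"x":0,"y":0,"spin":0,"z":-0.16,"hand":0.095},{"x":0,"y":0,"spin":0,"z":-0.18,"hand":0.095},{"x":0,"y":0,"spin":0,"z":-0.18,"hand":0.095},{"x":0,"y":0,"spin":0,"z":-0.18,"hand":0.04},{"x":0,"y":0,"spin":0,"z":-0.18,"hand":0.04},{"x":0,"y":0,"spin":0,"z":-0.18,"hand":0.04},{"x":0,"y":0,"spin":0,"z":-0.18,"hand":0.04},{"x":0,"y":0,"spin":0,"z":-0.18,"hand":0.04},{"x":0,"y":0,"spin":0,"z":-0.18,"hand":0.04},{"x":0,"y":0,"spin":0,"z":-0.18,"hand":0.04},{"x":0,"y":0,"spin":0,"z":-0.18,"hand":0.04},{"x":0,"y":0,"spin":0,"z":-0.18,"hand":0.04}]'
```

```text
t: 2.92
eef_pos: [457.6, -150.3, 49.0]
tcp_rot: [3.141, -0.001, 0.001]
ft_force: [-0.6, 0.5, 7.3]
opening: 0.538
```

Opening 0.538 (51 mm) means the bottle is held. Now lift and carry it over its bay.

```bash
python3 -m handwheel '[{"x":0,"y":0,"z":0.02,"spin":0,"hand":0.04},{"x":0,"y":0,"z":0.05,"spin":0,"hand":0.04},{"x":0,"y":0,"z":0.08,"spin":0,"hand":0.04},{"x":0,"y":0,"z":0.11,"spin":0,"hand":0.04},{"x":0,"y":0,"z":0.13,"spin":0,"hand":0.04},{"x":0.01,"y":0.01,"z":0.13,"spin":0,"hand":0.04},{"x":0.03,"y":0.03,"z":0.13,"spin":-0.1,"hand":0.04},{"x":0.05,"y":0.053,"z":0.13,"spin":-0.2,"hand":0.04},{"x":0.07,"y":0.075,"z":0.13,"spin":-0.3,"hand":0.04},{"x":0.09,"y":0.096,"z":0.13,"spin":-0.4,"hand":0.04},{"x":0.11,"y":0.117,"z":0.13,"spin":-0.5,"hand":0.04},{"x":0.13,"y":0.139,"z":0.13,"spin":-0.5,"hand":0.04},{"x":0.15,"y":0.16,"z":0.13,"spin":-0.5,"hand":0.04},{"x":0.17,"y":0.181,"z":0.13,"spin":-0.5,"hand":0.04},{"x":0.19,"y":0.203,"z":0.13,"spin":-0.5,"hand":0.04},{"x":0.203,"y":0.217,"z":0.13,"spin":-0.5,"hand":0.04},{"x":0.211,"y":0.225,"z":0.13,"spin":-0.5,"hand":0.04},{"x":0.211,"y":0.225,"z":0.13,"spin":-0.5,"hand":0.04},{"x":0.211,"y":0.225,"z":0.13,"spin":-0.5,"hand":0.04}]'
python3 - <<'E'
from h import *
c=read_camera('side');cv2.imwrite('pics/s2.png',cv2.cvtColor(c['img'],cv2.COLOR_RGB2BGR))
E
```

```text
t: 4.5
eef_pos: [667.9, 74.6, 178.0]
tcp_rot: [3.141, 0.001, -0.043]
ft_force: [0.1, -0.3, -1.8]
opening: 0.542
```

View pics/s2.png

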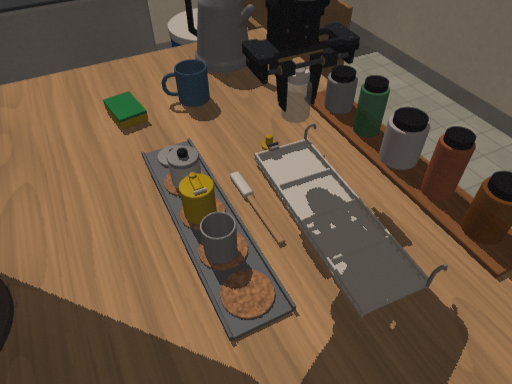

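The bottle hangs upright above the basket's far-left bay (295,95). I lower it and check the contact force before letting go.

```bash
python3 -m handwheel '[{"x":0,"y":0,"z":-0.02,"spin":0,"hand":0.04},{"x":0,"y":0,"z":-0.05,"spin":0,"hand":0.04},{"x":0,"y":0,"z":-0.08,"spin":0,"hand":0.04},{"x":0,"y":0,"z":-0.1,"spin":0,"hand":0.04},{"x":0,"y":0,"z":-0.115,"spin":0,"hand":0.04},{"x":0,"y":0,"z":-0.12,"spin":0,"hand":0.04},{"x":0,"y":0,"z":-0.124,"spin":0,"hand":0.04},{"x":0,"y":0,"z":-0.127,"spin":0,"hand":0.04},{"x":0,"y":0,"z":-0.127,"spin":0,"hand":0.04},{"x":0,"y":0,"z":-0.127,"spin":0,"hand":0.04}]'
```

```text
t: 5.38
eef_pos: [668.8, 74.6, 52.6]
tcp_rot: [-3.142, -0.001, -0.043]
ft_force: [-0.2, -0.2, -1.2]
opening: 0.539
```

```bash
python3 -m handwheel '[{"x":0,"y":0,"z":-0.001,"spin":0,"hand":0.04},{"x":0,"y":0,"z":-0.002,"spin":0,"hand":0.04},{"x":0,"y":0,"z":-0.002,"spin":0,"hand":0.04}]'; python3 -m handwheel '[{"x":0,"y":0,"z":0,"spin":0,"hand":0.06},{"x":0,"y":0,"z":0,"spin":0,"hand":0.07},{"x":0,"y":0,"z":0,"spin":0,"hand":0.095},{"x":0,"y":0,"z":0,"spin":0,"hand":0.095},{"x":0,"y":0,"z":0,"spin":0,"hand":0.095},{"x":0,"y":0,"z":0,"spin":0,"hand":0.095},{"x":0,"y":0,"z":0,"spin":0,"hand":0.095},{"x":0,"y":0,"z":0.02,"spin":0,"hand":0.095},{"x":0,"y":0,"z":0.06,"spin":0,"hand":0.095},{"x":0,"y":0,"z":0.1,"spin":0,"hand":0.095},{"x":0,"y":0,"z":0.13,"spin":0,"hand":0.095},{"x":0,"y":0,"z":0.13,"spin":0,"hand":0.095}]'
```

```text
t: 5.63
eef_pos: [668.9, 74.8, 51.0]
tcp_rot: [-3.142, -0.002, -0.043]
ft_force: [-2.1, -0.8, 6.7]
opening: 0.541
t: 6.63
eef_pos: [670.7, 74.9, 186.5]
tcp_rot: [-3.141, -0.01, -0.043]
ft_force: [0.5, 0.1, 0.3]
opening: 1.0
```

Contact (+6.7 N), then released. Next the tumbler: traverse and descend.

```bash
python3 -m handwheel '[{"x":-0.03,"y":-0.018,"z":0,"spin":0.1,"hand":0.095},{"x":-0.06,"y":-0.036,"z":0,"spin":0.2,"hand":0.095},{"x":-0.09,"y":-0.055,"z":0,"spin":0.3,"hand":0.095},{"x":-0.12,"y":-0.073,"z":0,"spin":0.4,"hand":0.095},{"x":-0.15,"y":-0.091,"z":0,"spin":0.5,"hand":0.095},{"x":-0.18,"y":-0.11,"z":0,"spin":0.5,"hand":0.095},{"x":-0.205,"y":-0.125,"z":0,"spin":0.5,"hand":0.095},{"x":-0.216,"y":-0.1315,"z":0,"spin":0.5,"hand":0.095},{"x":-0.216,"y":-0.1315,"z":0,"spin":0.5,"hand":0.095},{"x":-0.216,"y":-0.1315,"z":0,"spin":0.5,"hand":0.095}]'
python3 - <<'E'
from h import *
c=read_camera('side');cv2.imwrite('pics/s3.png',cv2.cvtColor(c['img'],cv2.COLOR_RGB2BGR))
E
```

```text
t: 7.47
eef_pos: [453.2, -56.9, 179.9]
tcp_rot: [3.141, -0.001, -0.001]
ft_force: [0.5, 0.1, 0.9]
opening: 1.001
```

View pics/s3.png

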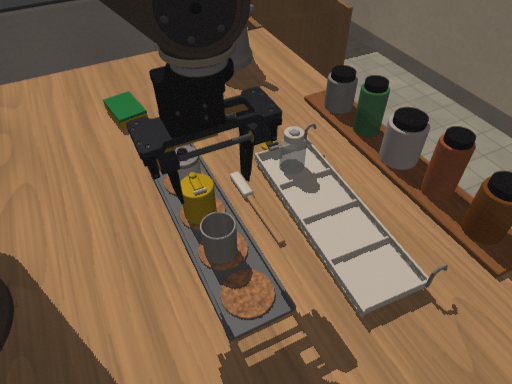

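The bottle stands upright in the +y bay (292,152), and the jaws are over the tumbler row place. I descend, grip and lift.

```bash
python3 -m handwheel '[{"x":0,"y":0,"z":-0.03,"spin":0,"hand":0.095},{"x":0,"y":0,"z":-0.06,"spin":0,"hand":0.095},{"x":0,"y":0,"z":-0.09,"spin":0,"hand":0.095},{"x":0,"y":0,"z":-0.115,"spin":0,"hand":0.095},{"x":0,"y":0,"z":-0.131,"spin":0,"hand":0.095},{"x":0,"y":0,"z":-0.131,"spin":0,"hand":0.095},{"x":0,"y":0,"z":-0.131,"spin":0,"hand":0.045},{"x":0,"y":0,"z":-0.131,"spin":0,"hand":0.045},{"x":0,"y":0,"z":-0.131,"spin":0,"hand":0.045},{"x":0,"y":0,"z":-0.131,"spin":0,"hand":0.045},{"x":0,"y":0,"z":-0.131,"spin":0,"hand":0.045},{"x":0,"y":0,"z":-0.131,"spin":0,"hand":0.045},{"x":0,"y":0,"z":-0.131,"spin":0,"hand":0.045},{"x":0,"y":0,"z":-0.131,"spin":0,"hand":0.045}]'
```

```text
t: 8.68
eef_pos: [452.8, -56.8, 49.1]
tcp_rot: [3.141, -0.001, 0.0]
ft_force: [1.2, 0.9, 6.4]
opening: 0.599
```

```bash
python3 -m handwheel '[{"x":0,"y":0,"z":0.02,"spin":0,"hand":0.045},{"x":0,"y":0,"z":0.05,"spin":0,"hand":0.045},{"x":0,"y":0,"z":0.08,"spin":0,"hand":0.045},{"x":0,"y":0,"z":0.11,"spin":0,"hand":0.045},{"x":0,"y":0,"z":0.13,"spin":0,"hand":0.045},{"x":0.015,"y":0.003,"z":0.13,"spin":0,"hand":0.045},{"x":0.04,"y":0.007,"z":0.13,"spin":-0.1,"hand":0.045},{"x":0.07,"y":0.012,"z":0.13,"spin":-0.2,"hand":0.045},{"x":0.1,"y":0.017,"z":0.13,"spin":-0.3,"hand":0.045},{"x":0.13,"y":0.022,"z":0.13,"spin":-0.4,"hand":0.045},{"x":0.16,"y":0.027,"z":0.13,"spin":-0.5,"hand":0.045},{"x":0.19,"y":0.032,"z":0.13,"spin":-0.5,"hand":0.045},{"x":0.205,"y":0.034,"z":0.13,"spin":-0.5,"hand":0.045},{"x":0.212,"y":0.0355,"z":0.13,"spin":-0.5,"hand":0.045},{"x":0.212,"y":0.0355,"z":0.13,"spin":-0.5,"hand":0.045},{"x":0.212,"y":0.0355,"z":0.13,"spin":-0.5,"hand":0.045}]'
```

```text
t: 10.02
eef_pos: [663.5, -21.3, 178.2]
tcp_rot: [-3.142, 0.001, -0.043]
ft_force: [-0.4, -0.9, -0.5]
opening: 0.6
```

```bash
python3 -m handwheel '[{"x":0,"y":0,"z":-0.02,"spin":0,"hand":0.045},{"x":0,"y":0,"z":-0.05,"spin":0,"hand":0.045},{"x":0,"y":0,"z":-0.08,"spin":0,"hand":0.045},{"x":0,"y":0,"z":-0.1,"spin":0,"hand":0.045},{"x":0,"y":0,"z":-0.115,"spin":0,"hand":0.045},{"x":0,"y":0,"z":-0.122,"spin":0,"hand":0.045},{"x":0,"y":0,"z":-0.126,"spin":0,"hand":0.045},{"x":0,"y":0,"z":-0.127,"spin":0,"hand":0.045},{"x":0,"y":0,"z":-0.128,"spin":0,"hand":0.045},{"x":0,"y":0,"z":-0.129,"spin":0,"hand":0.045},{"x":0,"y":0,"z":-0.129,"spin":0,"hand":0.045}]'
```

```text
t: 10.93
eef_pos: [664.8, -21.3, 51.2]
tcp_rot: [3.141, -0.002, -0.043]
ft_force: [-2.3, -0.7, 3.2]
opening: 0.593
```

Contact is felt. Release, rise, and go over the sippy cup.

```bash
python3 -m handwheel '[{"x":0,"y":0,"z":0,"spin":0,"hand":0.065},{"x":0,"y":0,"z":0,"spin":0,"hand":0.075},{"x":0,"y":0,"z":0,"spin":0,"hand":0.095},{"x":0,"y":0,"z":0,"spin":0,"hand":0.095},{"x":0,"y":0,"z":0,"spin":0,"hand":0.095},{"x":0,"y":0,"z":0,"spin":0,"hand":0.095},{"x":0,"y":0,"z":0.02,"spin":0,"hand":0.095},{"x":0,"y":0,"z":0.06,"spin":0,"hand":0.095},{"x":0,"y":0,"z":0.1,"spin":0,"hand":0.095},{"x":0,"y":0,"z":0.13,"spin":0,"hand":0.095},{"x":-0.03,"y":0.008,"z":0.13,"spin":0.1,"hand":0.095},{"x":-0.065,"y":0.018,"z":0.13,"spin":0.2,"hand":0.095},{"x":-0.1,"y":0.028,"z":0.13,"spin":0.3,"hand":0.095},{"x":-0.135,"y":0.037,"z":0.13,"spin":0.4,"hand":0.095},{"x":-0.17,"y":0.047,"z":0.13,"spin":0.5,"hand":0.095},{"x":-0.2,"y":0.056,"z":0.13,"spin":0.5,"hand":0.095},{"x":-0.212,"y":0.0587,"z":0.13,"spin":0.5,"hand":0.095},{"x":-0.212,"y":0.0587,"z":0.13,"spin":0.5,"hand":0.095},{"x":-0.212,"y":0.0587,"z":0.13,"spin":0.5,"hand":0.095}]'
python3 - <<'E'
from h import *
c=read_camera('side');cv2.imwrite('pics/s4.png',cv2.cvtColor(c['img'],cv2.COLOR_RGB2BGR))
E
```

```text
t: 12.52
eef_pos: [452.9, 37.5, 180.2]
tcp_rot: [3.141, -0.001, 0.001]
ft_force: [0.5, 0.9, 0.1]
opening: 0.998
```

View pics/s4.png

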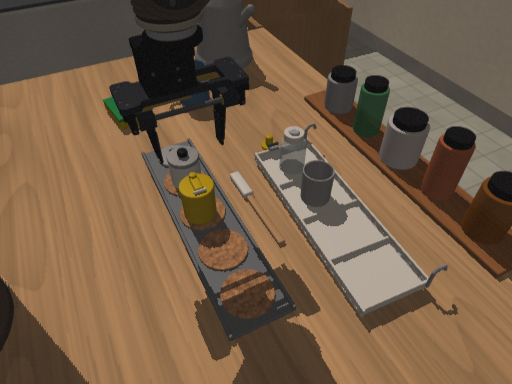

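The tumbler stands in its bay (317,185). Now grip the sippy cup.

```bash
python3 -m handwheel '[{"x":0,"y":0,"z":-0.03,"spin":0,"hand":0.095},{"x":0,"y":0,"z":-0.06,"spin":0,"hand":0.095},{"x":0,"y":0,"z":-0.09,"spin":0,"hand":0.095},{"x":0,"y":0,"z":-0.115,"spin":0,"hand":0.095},{"x":0,"y":0,"z":-0.133,"spin":0,"hand":0.095},{"x":0,"y":0,"z":-0.133,"spin":0,"hand":0.095},{"x":0,"y":0,"z":-0.133,"spin":0,"hand":0.045},{"x":0,"y":0,"z":-0.133,"spin":0,"hand":0.045},{"x":0,"y":0,"z":-0.133,"spin":0,"hand":0.045},{"x":0,"y":0,"z":-0.133,"spin":0,"hand":0.045},{"x":0,"y":0,"z":-0.133,"spin":0,"hand":0.045},{"x":0,"y":0,"z":-0.133,"spin":0,"hand":0.045},{"x":0,"y":0,"z":-0.133,"spin":0,"hand":0.045},{"x":0,"y":0,"z":-0.133,"spin":0,"hand":0.045}]'
```

```text
t: 13.73
eef_pos: [452.9, 37.5, 47.3]
tcp_rot: [3.141, -0.001, 0.0]
ft_force: [0.2, 0.1, 7.4]
opening: 0.648
```

```bash
python3 -m handwheel '[{"x":0,"y":0,"z":0.02,"spin":0,"hand":0.045},{"x":0,"y":0,"z":0.05,"spin":0,"hand":0.045},{"x":0,"y":0,"z":0.08,"spin":0,"hand":0.045},{"x":0,"y":0,"z":0.11,"spin":0,"hand":0.045},{"x":0,"y":0,"z":0.13,"spin":0,"hand":0.045},{"x":0.01,"y":-0.007,"z":0.13,"spin":0,"hand":0.045},{"x":0.03,"y":-0.022,"z":0.13,"spin":-0.1,"hand":0.045},{"x":0.055,"y":-0.041,"z":0.13,"spin":-0.2,"hand":0.045},{"x":0.08,"y":-0.06,"z":0.13,"spin":-0.3,"hand":0.045},{"x":0.105,"y":-0.078,"z":0.13,"spin":-0.4,"hand":0.045},{"x":0.13,"y":-0.097,"z":0.13,"spin":-0.5,"hand":0.045},{"x":0.155,"y":-0.115,"z":0.13,"spin":-0.5,"hand":0.045},{"x":0.18,"y":-0.134,"z":0.13,"spin":-0.5,"hand":0.045},{"x":0.2,"y":-0.149,"z":0.13,"spin":-0.5,"hand":0.045},{"x":0.208,"y":-0.1547,"z":0.13,"spin":-0.5,"hand":0.045},{"x":0.208,"y":-0.1547,"z":0.13,"spin":-0.5,"hand":0.045},{"x":0.208,"y":-0.1547,"z":0.13,"spin":-0.5,"hand":0.045}]'
```

```text
t: 15.15
eef_pos: [659.6, -117.1, 175.3]
tcp_rot: [-3.141, 0.002, -0.044]
ft_force: [-0.1, -0.4, -1.3]
opening: 0.643
```

```bash
python3 -m handwheel '[{"x":0,"y":0,"z":-0.02,"spin":0,"hand":0.045},{"x":0,"y":0,"z":-0.05,"spin":0,"hand":0.045},{"x":0,"y":0,"z":-0.08,"spin":0,"hand":0.045},{"x":0,"y":0,"z":-0.1,"spin":0,"hand":0.045},{"x":0,"y":0,"z":-0.115,"spin":0,"hand":0.045},{"x":0,"y":0,"z":-0.122,"spin":0,"hand":0.045},{"x":0,"y":0,"z":-0.126,"spin":0,"hand":0.045},{"x":0,"y":0,"z":-0.127,"spin":0,"hand":0.045},{"x":0,"y":0,"z":-0.128,"spin":0,"hand":0.045},{"x":0,"y":0,"z":-0.129,"spin":0,"hand":0.045},{"x":0,"y":0,"z":-0.129,"spin":0,"hand":0.045}]'
```

```text
t: 16.07
eef_pos: [660.8, -117.2, 49.3]
tcp_rot: [3.141, -0.002, -0.043]
ft_force: [-2.3, 0.7, 5.1]
opening: 0.646
```

```bash
python3 -m handwheel '[{"x":0,"y":0,"z":0,"spin":0,"hand":0.07},{"x":0,"y":0,"z":0,"spin":0,"hand":0.08},{"x":0,"y":0,"z":0,"spin":0,"hand":0.095},{"x":0,"y":0,"z":0,"spin":0,"hand":0.095},{"x":0,"y":0,"z":0,"spin":0,"hand":0.095},{"x":0,"y":0,"z":0,"spin":0,"hand":0.095},{"x":0,"y":0,"z":0.02,"spin":0,"hand":0.095},{"x":0,"y":0,"z":0.06,"spin":0,"hand":0.095},{"x":0,"y":0,"z":0.1,"spin":0,"hand":0.095},{"x":0,"y":0,"z":0.13,"spin":0,"hand":0.095},{"x":-0.02,"y":0.025,"z":0.13,"spin":0.1,"hand":0.095},{"x":-0.04,"y":0.05,"z":0.13,"spin":0.2,"hand":0.095},{"x":-0.06,"y":0.075,"z":0.13,"spin":0.3,"hand":0.095},{"x":-0.08,"y":0.1,"z":0.13,"spin":0.4,"hand":0.095},{"x":-0.1,"y":0.125,"z":0.13,"spin":0.5,"hand":0.095},{"x":-0.12,"y":0.15,"z":0.13,"spin":0.5,"hand":0.095},{"x":-0.14,"y":0.175,"z":0.13,"spin":0.5,"hand":0.095},{"x":-0.16,"y":0.2,"z":0.13,"spin":0.5,"hand":0.095},{"x":-0.18,"y":0.225,"z":0.13,"spin":0.5,"hand":0.095},{"x":-0.201,"y":0.251,"z":0.13,"spin":0.5,"hand":0.095}]'
python3 -m handwheel '[{"x":0,"y":0,"z":0,"spin":0,"hand":0.095},{"x":0,"y":0,"z":0,"spin":0,"hand":0.095}]'
python3 - <<'E'
from h import *
c=read_camera('side');cv2.imwrite('pics/s5.png',cv2.cvtColor(c['img'],cv2.COLOR_RGB2BGR))
E
```

```text
t: 17.73
eef_pos: [458.5, 134.7, 177.8]
tcp_rot: [-3.142, -0.0, -0.0]
ft_force: [-0.1, 0.9, -0.8]
opening: 1.0
t: 17.9
eef_pos: [458.9, 134.8, 178.0]
tcp_rot: [-3.142, -0.001, 0.003]
ft_force: [1.1, 0.3, -0.6]
opening: 0.997
```

View pics/s5.png

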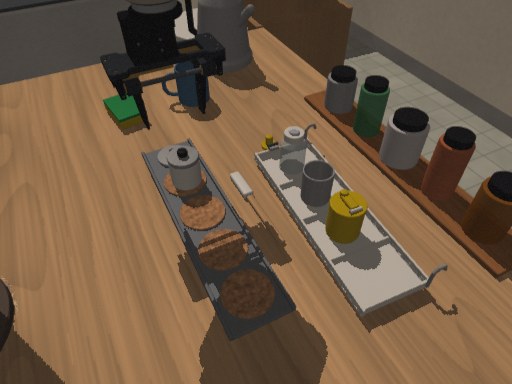

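The sippy cup stands in its bay (346,217), and only the pot is left, (183,170).

```bash
python3 -m handwheel '[{"x":0,"y":-0.001,"z":-0.03,"spin":0,"hand":0.095},{"x":0,"y":-0.001,"z":-0.06,"spin":0,"hand":0.095},{"x":0,"y":-0.001,"z":-0.09,"spin":0,"hand":0.095},{"x":0,"y":-0.001,"z":-0.115,"spin":0,"hand":0.095},{"x":0,"y":-0.001,"z":-0.131,"spin":0,"hand":0.095},{"x":0,"y":-0.001,"z":-0.131,"spin":0,"hand":0.095},{"x":0,"y":-0.001,"z":-0.131,"spin":0,"hand":0.045},{"x":0,"y":-0.001,"z":-0.131,"spin":0,"hand":0.045},{"x":0,"y":-0.001,"z":-0.131,"spin":0,"hand":0.045},{"x":0,"y":-0.001,"z":-0.131,"spin":0,"hand":0.045},{"x":0,"y":-0.001,"z":-0.131,"spin":0,"hand":0.045},{"x":0,"y":-0.001,"z":-0.131,"spin":0,"hand":0.045},{"x":0,"y":-0.001,"z":-0.131,"spin":0,"hand":0.045},{"x":0,"y":-0.001,"z":-0.131,"spin":0,"hand":0.045}]'
```

```text
t: 19.12
eef_pos: [459.8, 132.8, 47.3]
tcp_rot: [-3.141, -0.001, 0.0]
ft_force: [0.3, -0.4, 7.2]
opening: 0.635
```

```bash
python3 -m handwheel '[{"x":0,"y":0,"z":0.02,"spin":0,"hand":0.045},{"x":0,"y":0,"z":0.06,"spin":0,"hand":0.045},{"x":0,"y":0,"z":0.1,"spin":0,"hand":0.045},{"x":0,"y":0,"z":0.13,"spin":0,"hand":0.045},{"x":0.007,"y":-0.012,"z":0.13,"spin":0,"hand":0.045},{"x":0.02,"y":-0.035,"z":0.13,"spin":-0.1,"hand":0.045},{"x":0.035,"y":-0.061,"z":0.13,"spin":-0.2,"hand":0.045},{"x":0.05,"y":-0.088,"z":0.13,"spin":-0.3,"hand":0.045},{"x":0.066,"y":-0.116,"z":0.13,"spin":-0.4,"hand":0.045},{"x":0.082,"y":-0.144,"z":0.13,"spin":-0.5,"hand":0.045},{"x":0.098,"y":-0.172,"z":0.13,"spin":-0.5,"hand":0.045},{"x":0.114,"y":-0.2,"z":0.13,"spin":-0.5,"hand":0.045},{"x":0.13,"y":-0.228,"z":0.13,"spin":-0.5,"hand":0.045},{"x":0.146,"y":-0.256,"z":0.13,"spin":-0.5,"hand":0.045},{"x":0.162,"y":-0.284,"z":0.13,"spin":-0.5,"hand":0.045},{"x":0.177,"y":-0.311,"z":0.13,"spin":-0.5,"hand":0.045},{"x":0.19,"y":-0.334,"z":0.13,"spin":-0.5,"hand":0.045},{"x":0.197,"y":-0.346,"z":0.13,"spin":-0.5,"hand":0.045},{"x":0.197,"y":-0.346,"z":0.13,"spin":-0.5,"hand":0.045},{"x":0.197,"y":-0.346,"z":0.13,"spin":-0.5,"hand":0.045}]'
```

```text
t: 20.78
eef_pos: [656.0, -213.4, 175.9]
tcp_rot: [-3.141, 0.001, -0.044]
ft_force: [-0.3, 0.3, -1.0]
opening: 0.633
```

```bash
python3 -m handwheel '[{"x":0,"y":0,"z":-0.02,"spin":0,"hand":0.045},{"x":0,"y":0,"z":-0.05,"spin":0,"hand":0.045},{"x":0,"y":0,"z":-0.08,"spin":0,"hand":0.045},{"x":0,"y":0,"z":-0.1,"spin":0,"hand":0.045},{"x":0,"y":0,"z":-0.115,"spin":0,"hand":0.045},{"x":0,"y":0,"z":-0.122,"spin":0,"hand":0.045},{"x":0,"y":0,"z":-0.126,"spin":0,"hand":0.045},{"x":0,"y":0,"z":-0.127,"spin":0,"hand":0.045},{"x":0,"y":0,"z":-0.128,"spin":0,"hand":0.045},{"x":0,"y":0,"z":-0.129,"spin":0,"hand":0.045},{"x":0,"y":0,"z":-0.129,"spin":0,"hand":0.045}]'
```

```text
t: 21.7
eef_pos: [656.9, -213.2, 49.3]
tcp_rot: [3.141, -0.002, -0.043]
ft_force: [-0.9, 1.9, 3.7]
opening: 0.635
```

Release, rise, then back away toward -x/-y to clear the top view.

```bash
python3 -m handwheel '[{"x":0,"y":0,"z":0,"spin":0,"hand":0.07},{"x":0,"y":0,"z":0,"spin":0,"hand":0.08},{"x":0,"y":0,"z":0,"spin":0,"hand":0.095},{"x":0,"y":0,"z":0,"spin":0,"hand":0.095},{"x":0,"y":0,"z":0,"spin":0,"hand":0.095},{"x":0,"y":0,"z":0,"spin":0,"hand":0.095},{"x":0,"y":0,"z":0.02,"spin":0,"hand":0.095},{"x":0,"y":0,"z":0.06,"spin":0,"hand":0.095},{"x":0,"y":0,"z":0.1,"spin":0,"hand":0.095},{"x":0,"y":0,"z":0.14,"spin":0,"hand":0.095},{"x":-0.03,"y":-0.02,"z":0.16,"spin":0,"hand":0.095},{"x":-0.06,"y":-0.04,"z":0.18,"spin":0,"hand":0.095},{"x":-0.09,"y":-0.06,"z":0.18,"spin":0,"hand":0.095},{"x":-0.12,"y":-0.08,"z":0.18,"spin":0,"hand":0.095},{"x":-0.15,"y":-0.1,"z":0.18,"spin":0,"hand":0.095},{"x":-0.18,"y":-0.12,"z":0.18,"spin":0,"hand":0.095},{"x":-0.21,"y":-0.14,"z":0.18,"spin":0,"hand":0.095},{"x":-0.24,"y":-0.16,"z":0.18,"spin":0,"hand":0.095},{"x":-0.27,"y":-0.18,"z":0.18,"spin":0,"hand":0.095},{"x":-0.3,"y":-0.2,"z":0.18,"spin":0,"hand":0.095}]'
python3 -m handwheel '[{"x":0,"y":-0.03,"z":0,"spin":0,"hand":0.095},{"x":0,"y":-0.06,"z":0,"spin":0,"hand":0.095},{"x":0,"y":-0.06,"z":0,"spin":0,"hand":0.095},{"x":0,"y":-0.06,"z":0,"spin":0,"hand":0.095}]'
python3 - <<'E'
from h import *
c=read_camera('top');crop(c,126,60,392,260,3,'t2.png')
c=read_camera('side');cv2.imwrite('pics/s6.png',cv2.cvtColor(c['img'],cv2.COLOR_RGB2BGR))
E
```

```text
t: 23.37
eef_pos: [354.9, -413.9, 227.8]
tcp_rot: [3.141, -0.0, -0.043]
ft_force: [0.3, 0.2, 0.9]
opening: 0.997
t: 23.7
eef_pos: [355.9, -474.1, 227.2]
tcp_rot: [-3.141, 0.0, -0.045]
ft_force: [-0.6, 0.7, 0.2]
opening: 0.998
```

View pics/t2.png

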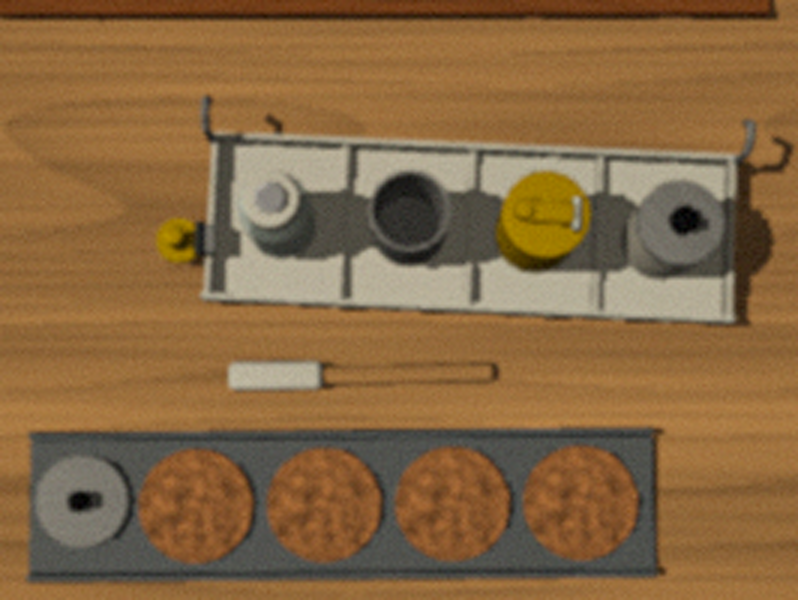

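View pics/s6.png

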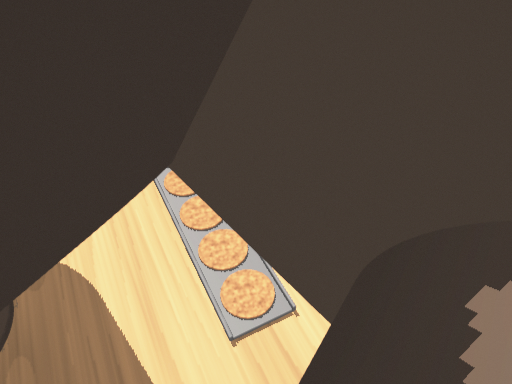

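The top view shows all four upright in separate bays in reversed order: bottle top (272,197), tumbler (410,212), sippy (545,215), pot lid (681,223). The arm blocks the side view. Next I check the offsets numerically.

Run:
```python
from h import *
c=read_camera('top')
f=lambda p:np.array(p)/3+np.array([126,60])-0.33
e=np.array([.0418,.9991]);n=np.array([.9991,-.0418]);o=np.array([662.5,-69.3])
for k,p,z,y in(('bottle',(272,197),106,144),('tumbler',(410,212),82,48),('sippy',(545,215),100,-48),('pot',(681,223),80,-144)):
    d=proj(c,f([p]),z)[0,:2]-o;print(k,'x err',(d@n).round(1),'y err',(d@e-y).round(1))
s=state();print(s['t'],np.abs(s['qvel']).max())
```

```text
bottle x err -1.2 y err -3.0
tumbler x err -2.1 y err -0.9
sippy x err -4.5 y err 3.4
pot x err -1.6 y err 1.7
23.85 0.007448409603467987
```

All are within 5 mm of their bay centres (15 mm allowed). Handing in.

```bash
python3 -c "from cell import job_done; print(job_done())"
```

```text
the job is handed in; nothing more can be done
None
```

I moved all four things into the basket in reverse order, released them, backed the arm clear and handed the job in at about 24 s of the 104 s. From basket +y to -y they stand bottle, tumbler, sippy cup, pot.

- **Positions:** a final top-camera check put each one within 5 mm of its bay centre (15 mm allowed). The largest offset was the sippy cup, at -4.5 mm across the row and 3.4 mm along it.
- **Upright and placed:** all four look upright in the top view. The bottle, tumbler and sippy cup also look upright in side views taken after each was placed.
- **Forces:** I felt floor contact of about 3–7 N before each release. The highest wrist force I read was 7.4 N (limit 120 N).
- **Not confirmed:** the arm blocked the last side view, so the pot's upright stance rests on the top view and the contact force alone. One command was refused as invalid input, before anything moved, because I had left out some values. I sent it again complete.

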